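# Tap the hub plate true on the balancing stand

### The job

The spoked hub plate lying on the small pad of the blue-footed balancing stand is off centre: with light, gentle taps of the fingertips on its rim, nudge it across until it is centred on the stand. Only push it, never grip or lift it, and do not let it tip or slide off the pad. Leave it lying flat and still, and leave the other things on the bench alone.

Things in the scene. Friction and masses are not known exactly. Their poses are not given: they have to be found in the camera images.
- disc: round spoked aluminium hub plate, 230 mm across (rim radius 114 mm) and 13 mm thick, solid to the touch, 0.4 to 0.7 kg, lying loose and flat across the small pad of the blue-footed stand. Origin: centre of its underside; z up. It is not fastened: friction alone holds it (sliding it takes a few newtons), and it starts 24 to 36 mm off the pad's centre, so one side overhangs and a light press on the overhang tips it
- stand_pad (a point): centre of the top of the stand's flat steel pad (90 mm across, 66 mm above the bench), on which the disc lies. The stand is fixed to the bench: a blue round foot 260 mm across and 13 mm high, a slim column and the pad, all on one axis, so the rim of the blue foot shows evenly round a centred disc when seen from straight above
- tape_roll: roll of beige masking tape lying flat, 105 mm across, 24 mm high, on the bench behind the stand; a bystander. Origin: centre of its underside
- tape_measure: yellow and black pocket tape measure, 65 x 73 x 40 mm, on the bench behind the stand; a bystander. Origin: centre of its underside
- cast_hub: small grey cast hub with a round flange, 62 mm across, 31 mm high, on the bench behind the stand; a bystander. Origin: centre of its underside
- bush: turned aluminium bush, 34 mm across, 26 mm high, on the bench behind the stand; a bystander. Origin: centre of its underside
- spacer: brass spacer, 29 mm across, 21 mm high, on the bench behind the stand; a bystander. Origin: centre of its underside
- nut: brass hex nut, 32 mm across, 14 mm high, on the bench behind the stand; a bystander. Origin: centre of its underside

How it is judged:
By the outcome, as a careful person would: the job done as asked, in the order asked, and still so for the second after the job is handed in, with the robot touching nothing.
It also fails if it takes over 58 s, if anything falls off the work surface, if the arm or the gripper's body presses on something with over 40 N, if the wrist force passes 120 N, or if a joint passes its speed limit or range.

### The arm

A 6-joint arm with a two-finger parallel gripper is mounted at the origin on a cart in front of the work surface, level with it; the furniture and walls round the work are solid. World frame = base frame: x ahead of the robot, y to its left, z up, the work surface at z = 0. Lengths are in m, angles in rad, forces in N, time in s.
With the tool pointing down it reaches from about 0.35 to 0.85 m from the base axis. Payload 8.1 kg.
Tool frame: the origin (TCP) lies at the very end of the fingers, on their centre line; the grasp point (between the pads) lies robot.grip_point_offset behind it (robot.grip_point_offset is the distance from the TCP to the grasp point, in m); z points along the fingers, y is the line along which they close (so a half turn about z gives the same grasp; the last joint's range is limited). The gripper opens to 93 mm and grips with 3 to 60 N. Pads are 15 mm wide; open, the fingers measure 128 mm over their backs; the gripper's body (75 mm by 188 mm) begins 65 mm behind the grasp point.
Start: joints at [1.038, 0.13, 1.488, -0, 1.523, -0.085], TCP at [0.26, 0.541, 0.219] pointing down, gripper open.
Joint ranges: [-2.96, 2.96], [-0.89, 2.26], [0.02, 2.5], [-1.34, 4.48], [0, 2.73], [-2.66, 2.66]. Speed limits (rad/s): [2.39, 2.39, 2.79, 3.14, 3.14, 3.14].

### API

Orientations are given as a rotation vector (axis times angle).
In Python, from plant import robot, eyes gives the robot as it stands. The module is installed in compiled form; this text tells all that it offers.
- The arm moves only by the tool apply_moves, never from a script. Its argument "steps" is one flat list of numbers, 7 for each row, row after row: the shift along the tool's x, y, z in units of 30 mm (1.0 is 30 mm), then the turn, a rotation vector about the tool's x, y, z in units of 6 degrees (1.0 is 6 degrees), then the opening in per cent of the stroke, from 0 (shut) to 100 (fully open). In form: [dx, dy, dz, ax, ay, az, fingers, dx, dy, dz, ax, ay, az, fingers, ...]. A call has 1 to 12 rows; each row shifts and turns the commanded pose from where the row before left it, along the tool's axes as they then stand; what a row does not reach is not made up. A row lasts 1/12 s, in which the tool goes at most 41.7 mm and 7.16 degrees, less where a joint would pass 70% of its speed; a pose out of reach is approached as far as the arm can. A call is refused whole if a number of a shift passes 1 or a number of a turn 1, either way. A call with a gripper value outside its range is refused whole. The fingers move at their own pace and stop on an object; "grip_force" is the grip in N (left out, the last holds). Time passes only in rows, so rows that do not move let the fingers close. It gives the time, the measured TCP pose, the force, the opening and the grip force at its end, in the units of the state.
- robot.read_state(): the state, without advancing time (a new reading comes with each control period).
- eyes.read_camera(name): name is "side" or "top"; returns the picture (384x512x3 uint8, red, green, blue); there is no depth.
- eyes.calibration(name): a dict with "K" (3x3 intrinsics, pixels), "R" (3x3) and "t" (3): a world point X has camera coordinates R X + t. Camera axes: x right, y down, z forward; pixel columns grow to the right and rows downward; lengths in m; the calibration is good to about 2 mm. A picture is of the moment at which its call begins. calibration takes no time and is no camera call.
- robot.close_job(): hands the job in; it is judged then, once.
Trained networks look in the newest picture that a camera, given by its name, has taken for a name from the list of things; names that differ only in an ending like _2 or _b are one class to them, and where a whole thing is asked for, a point or a joint stands for the part that bears it (a point fixed in the world has none). Each returns a list of dicts, best first, with "conf" (0 to 1); they miss things now and then, are a little off and sometimes report something else, mostly with a low value. They report only what shows in the picture. A call takes as long as a camera call.
- eyes.search_frame(camera, thing): "rect" ([left, top, width, height] in pixels, round what is visible of it).
- eyes.place_of(camera, thing): "xy" ([column, row] in pixels: a listed point, or the origin of a listed thing).
The state is a dict: "t": time; "q": joint angles; "dq": joint speeds; "joint_torque": joint torques, N m; "tool_pos": TCP position; "orientation": TCP orientation; "force": force on the tool from outside, world axes, zero at the start; "wrist_torque": the same for the moment, N m; "opening": finger opening in m; "gripper_force": force on a finger pad.
Only numpy, scipy, OpenCV 4.12 (cv2) and the standard library are available. Lean on these libraries where they do the work, as an engineer would, in place of code of your own. Each camera call takes 0.05 s, during which the arm holds its last target. There are 200 camera calls.

## Working session

There is one attempt and no reset: what is moved stays moved. The work goes in short steps, Python scripts to look and compute and a tool call to move; the robot and the scene stay as the last step left them, time stands still between calls to the robot, and variables do not carry over. Pictures are saved under pics/ and viewed, at most 10 in all, crops included, and the job is handed in when it is done.

Besides the shell and the picture viewer there is one more tool, called by a JSON object that holds its "api" and its "payload". apply_moves: Moves the arm, as the interface text tells. Its arguments: {"type":"object","properties":{"steps":{"type":"array"},"grip_force":{"type":"number"}},"required":["steps"]}

```bash
mkdir -p pics; cat > h.py <<'E'
import numpy as np, cv2
from plant import robot, eyes
def pix2w(cam,uv,z):
    c=eyes.calibration(cam);K,R,t=map(np.array,(c["K"],c["R"],c["t"]))
    d=R.T@np.linalg.inv(K)@np.array([uv[0],uv[1],1.]);o=-R.T@t
    return o+d*(z-o[2])/d[2]
def w2pix(cam,X):
    c=eyes.calibration(cam);p=np.array(c["K"])@(np.array(c["R"])@np.array(X)+np.array(c["t"]));return p[:2]/p[2]
E
python3 - <<'E'
from h import *
ims=[]
for c in("top","side"):
    im=eyes.read_camera(c);cv2.imwrite(f"pics/{c}0.png",im[:,:,::-1])
    for th,z in(("disc",.066),("stand_pad",.066)):
        for r in eyes.place_of(c,th)[:2]: print(c,th,r,pix2w(c,r["xy"],z))
    for r in eyes.search_frame(c,"disc")[:1]:print(r)
    k=eyes.calibration(c);print(-np.array(k["R"]).T@np.array(k["t"]),np.array(k["K"])[0,0])
s=robot.read_state();print(s["tool_pos"],s["orientation"],s["t"],robot.grip_point_offset)
E
```

```text
top disc {'xy': [226.7, 239.5], 'conf': 0.64} [0.57542393 0.06815429 0.066     ]
{'rect': [171.9, 186.3, 110.6, 111.4], 'conf': 0.64}
[0.5501287  0.00970303 0.92581509] 388.22540223229544
side disc {'xy': [207.1, 179.6], 'conf': 0.96} [0.57434969 0.0587455  0.066     ]
side disc {'xy': [312.8, 206.3], 'conf': 0.48} [ 0.76895501 -0.09354617  0.066     ]
{'rect': [147.0, 154.9, 115.7, 44.7], 'conf': 0.84}
[ 0.61553709 -0.79540341  0.38657427] 431.9320484088076
[0.25973618 0.5408127  0.2185008 ] [-6.97489900e-01 -3.06309001e+00  2.98107517e-04] 0.4 0.0188
```

View pics/top0.png

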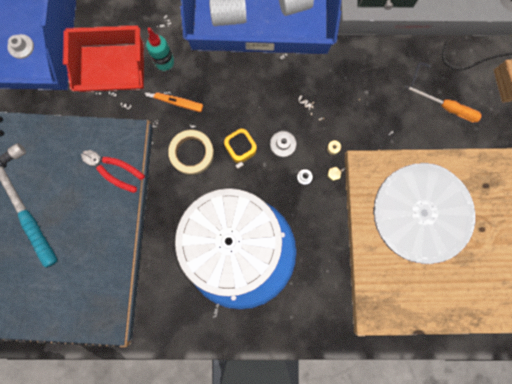

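View pics/side0.png

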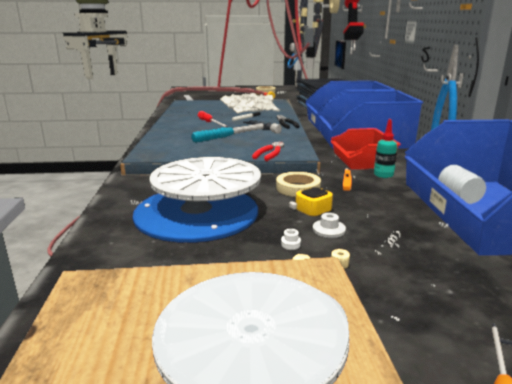

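The top view shows the disc centred near (228,242) and the blue foot offset right and down, near (240,250), with the bystanders above. Next I'll fit circles of known radius to both.

```bash
cat >> h.py <<'E'
from scipy.optimize import least_squares
def fitc(cam,pts,z,r,c0):
    P=np.array([pix2w(cam,p,z)[:2] for p in pts]); c=np.array(c0,float)
    for tol in(.02,.01,.006,.004):
        d=np.abs(np.linalg.norm(P-c,axis=1)-r)<tol
        if d.sum()<10: break
        c=least_squares(lambda c:np.linalg.norm(P[d]-c,axis=1)-r,c,loss='soft_l1',f_scale=.001).x
    d=np.linalg.norm(P-c,axis=1)-r;g=np.abs(d)<.004
    return c,g.sum(),d[g].std()
def edges(m):
    m=m.astype(np.uint8)*255
    cs,_=cv2.findContours(m,cv2.RETR_EXTERNAL,cv2.CHAIN_APPROX_NONE)
    return max(cs,key=cv2.contourArea)[:,0,:]
def measure(cam="top",d0=(.575,.065),f0=(.56,.035),pic=None):
    im=eyes.read_camera(cam)
    if pic: cv2.imwrite(pic,im[:,:,::-1])
    h=cv2.cvtColor(im,cv2.COLOR_RGB2HSV)
    w=(h[...,1]<60)&(h[...,2]>130); b=(h[...,0]>95)&(h[...,0]<130)&(h[...,1]>120)&(h[...,2]>60)
    roi=np.zeros(w.shape,bool)
    u,v=w2pix(cam,[*f0,.04]).astype(int); roi[v-85:v+85,u-85:u+85]=1
    d=fitc(cam,edges(w&roi),.079,.1145,d0)
    f=fitc(cam,edges((b)&roi),.013,.130,f0)
    return d,f
E
python3 - <<'E'
from h import *
d,f=measure();print(d,f,d[0]-f[0])
d,f=measure("side");print(d,f,d[0]-f[0])
E
```

```text
(array([0.57239183, 0.0643021 ]), np.int64(297), np.float64(0.0006550729213265962)) (array([0.55148648, 0.04194717]), np.int64(177), np.float64(0.0011291558216285278)) [0.02090534 0.02235493]
(array([0.5715048 , 0.06628775]), np.int64(126), np.float64(0.001881727922007629)) (array([0.55100212, 0.0199022 ]), np.int64(170), np.float64(0.0018111663361222205)) [0.02050268 0.04638555]
```

Disc is 30.6 mm off, at (+20.9, +22.4) mm from the stand axis. I'll push along (-0.684, -0.729) with the two opened fingertips straddling the rim. First I turn the tool, then carry it across high up.

{"api": "apply_moves", "payload": {"steps": [0,0,0,0,0,1,65,0,0,0,0,0,1,65,0,0,0,0,0,1,65,0,0,0,0,0,1,65,0,0,0,0,0,1,65,0,0,0,0,0,1,65,0,0,0,0,0,1,65,0,0,0,0,0,1,65,0,0,0,0,0,1,65,0,0,0,0,0,1,65,0,0,0,0,0,1,65,0,0,0,0,0,1,65]}}

```text
t: 1.5
tool_pos: [0.2598, 0.5409, 0.2187]
orientation: [-2.37, -2.062, -0.0]
force: [1.0, 0.1, 0.3]
opening: 0.0607
gripper_force: 0.0
```

{"api": "apply_moves", "payload": {"steps": [0,0,0,0,0,1,65,0,0,0,0,0,1,65,0,0,0,0,0,1,65,0,0,0,0,0,1,65,0,0,0,0,0,1,65,0,0,0,0,0,0.93,65,0.1,0.5,0,0,0,0,65,0.1,0.9,0,0,0,0,65,0.1,0.9,0,0,0,0,65,0.1,0.9,0,0,0,0,65,0.1,0.9,0,0,0,0,65,0,0.9,0,0,0,0,65]}}

```text
t: 2.5
tool_pos: [0.3804, 0.4483, 0.2187]
orientation: [-2.883, -1.247, -0.0]
force: [0.8, -0.4, 0.0]
opening: 0.0608
gripper_force: 0.0
```

{"api": "apply_moves", "payload": {"steps": [0,0.9,0,0,0,0,65,0,0.9,0,0,0,0,65,0,0.9,0,0,0,0,65,0,0.9,0,0,0,0,65,0,0.9,0,0,0,0,65,0,0.9,0,0,0,0,65,0,0.9,0,0,0,0,65,0,0.9,0,0,0,0,65,0,0.9,0,0,0,0,65,0,0.9,0,0,0,0,65,0,0.9,0,0,0,0,65,0,0.9,0,0,0,0,65]}}

```text
t: 3.5
tool_pos: [0.6162, 0.226, 0.2187]
orientation: [-2.884, -1.247, -0.0]
force: [-0.4, 0.3, -0.2]
opening: 0.0604
gripper_force: 0.0
```

```bash
cat >> h.py <<'E'
from scipy.spatial.transform import Rotation as Ro
def to(xy,z):
    s=robot.read_state();R=Ro.from_rotvec(s["orientation"]).as_matrix()
    print("t",s["t"],"pos",np.round(s["tool_pos"],4),"F",np.round(s["force"],2),"open",s["opening"])
    print("xdir",np.degrees(np.arctan2(R[1,0],R[0,0])),"zdir",R[:,2].round(4))
    return R.T@(np.array([*xy,z])-s["tool_pos"])/.03
E
python3 -c "
from h import *
print(to((.675,.1737),.064))"
```

```text
t 3.5 pos [0.6162 0.226  0.2187] F [-0.43  0.28 -0.16] open 0.060412057843245874
xdir 46.76100208795418 zdir [ 1.e-04  0.e+00 -1.e+00]
[0.07010792 2.62201979 5.15505445]
```

{"api": "apply_moves", "payload": {"steps": [0.1,0.9,0,0,0,0,65,0,0.9,0,0,0,0,65,0,0.7,0,0,0,0,65,0,0,0.8,0,0,0,65,0,0,0.8,0,0,0,65,0,0,0.8,0,0,0,65,0,0,0.8,0,0,0,65,0,0,0.8,0,0,0,65,0,0,0.4,0,0,0,65,0,0,0,0,0,0,65]}}

```text
t: 4.33
tool_pos: [0.6694, 0.1774, 0.0822]
orientation: [-2.882, -1.246, 0.01]
force: [-1.4, -0.3, 0.2]
opening: 0.0604
gripper_force: 0.0
```

```bash
python3 -c "
from h import *
print(to((.675,.1737),.064))
d,f=measure(pic='pics/top1.png');print(d,f,d[0]-f[0])
cv2.imwrite('pics/side1.png',cv2.resize(eyes.read_camera('side')[100:280,100:360,::-1],None,fx=3,fy=3))"
```

```text
t 4.3333 pos [0.6694 0.1774 0.0822] F [-1.42 -0.35  0.18] open 0.06039223817981902
xdir 46.76185219544361 zdir [-0.0067 -0.0012 -1.    ]
[0.04228312 0.22345091 0.60535625]
(array([0.57268074, 0.06363471]), np.int64(235), np.float64(0.000871137890048392)) (array([0.55156876, 0.04204374]), np.int64(178), np.float64(0.0011225858636719984)) [0.02111199 0.02159096]
```

View pics/side1.png

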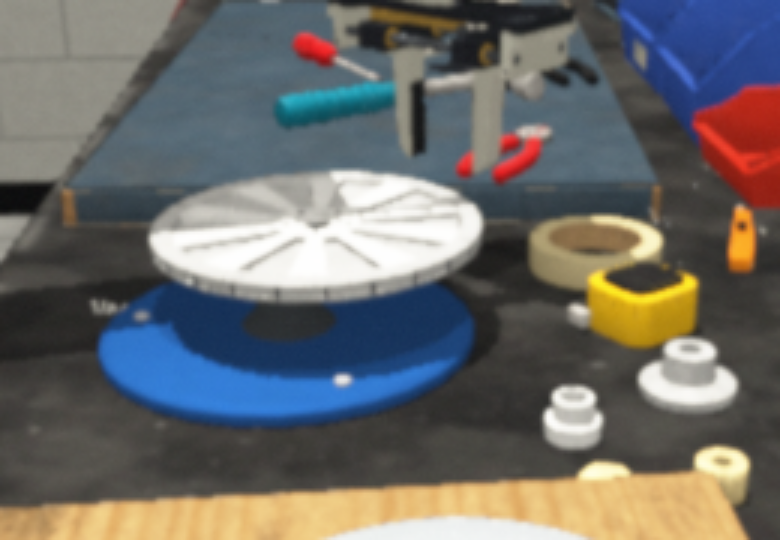

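The fingers hover clear behind the disc's rim, around (400-500, 150) in the crop, and the disc is lying flat. I'll finish the descent and then approach.

{"api": "apply_moves", "payload": {"steps": [0,0.2,0.3,0,0,0,65,0,0,0.3,0,0,0,65,0,0,0,0,0,0,65,0,0,0,0,0,0,65,0,0,0,0,0,0,65]}}

```text
t: 4.85
tool_pos: [0.6765, 0.1738, 0.0689]
orientation: [-2.884, -1.247, -0.0]
force: [0.5, -0.4, 0.4]
opening: 0.06
gripper_force: 0.0
```

```bash
python3 -c "
from h import *
print(to((.675,.1737),.064))
d,f=measure();print(d,f,d[0]-f[0])"
```

```text
t 4.85 pos [0.6765 0.1738 0.0689] F [ 0.47 -0.38  0.4 ] open 0.06002659066542718
xdir 46.75648934329295 zdir [ 1.e-04  1.e-04 -1.e+00]
[-0.03695365 -0.0357625   0.16236027]
(array([0.57254958, 0.06354836]), np.int64(224), np.float64(0.0008636715186170844)) (array([0.55148347, 0.041989  ]), np.int64(174), np.float64(0.0011484148476342423)) [0.02106611 0.02155936]
```

{"api": "apply_moves", "payload": {"steps": [-0.1,0,0.17,0,0,0,65,-0.1,0,0,0,0,0,65,-0.1,0,0,0,0,0,65,-0.1,0,0,0,0,0,65,-0.1,0,0,0,0,0,65,-0.1,0,0,0,0,0,65,-0.1,0,0,0,0,0,65,-0.1,0,0,0,0,0,65,0,0,0,0,0,0,65,0,0,0,0,0,0,65]}}

```text
t: 5.73
tool_pos: [0.6599, 0.1562, 0.0636]
orientation: [-2.884, -1.246, -0.0]
force: [-0.2, -0.6, 0.1]
opening: 0.0603
gripper_force: 0.0
```

{"api": "apply_moves", "payload": {"steps": [-0.05,0,0,0,0,0,65,-0.05,0,0,0,0,0,65,-0.05,0,0,0,0,0,65,-0.05,0,0,0,0,0,65,-0.05,0,0,0,0,0,65,-0.05,0,0,0,0,0,65,-0.05,0,0,0,0,0,65,-0.05,0,0,0,0,0,65,-0.05,0,0,0,0,0,65,-0.05,0,0,0,0,0,65,0,0,0,0,0,0,65,0,0,0,0,0,0,65]}}

```text
t: 6.73
tool_pos: [0.6496, 0.1452, 0.0636]
orientation: [2.884, 1.247, -0.0]
force: [0.8, 0.8, -0.5]
opening: 0.0603
gripper_force: 0.8
```

```bash
python3 -c "
from h import *
d,f=measure(pic='pics/top2.png');print(d,f,d[0]-f[0])
print(to(f[0],.064))
cv2.imwrite('pics/side2.png',cv2.resize(eyes.read_camera('side')[100:280,100:360,::-1],None,fx=3,fy=3))"
```

```text
(array([0.56797054, 0.05789581]), np.int64(182), np.float64(0.0009899662469996702)) (array([0.55112762, 0.04226655]), np.int64(152), np.float64(0.0010993490583255821)) [0.01684292 0.01562926]
t 6.7833 pos [0.6496 0.1452 0.0636] F [ 1.16  1.99 -0.7 ] open 0.060604005781955045
xdir 46.76177184463513 zdir [-2.e-04 -2.e-04 -1.e+00]
[-4.75002421 -0.04121251 -0.01300971]
```

View pics/side2.png

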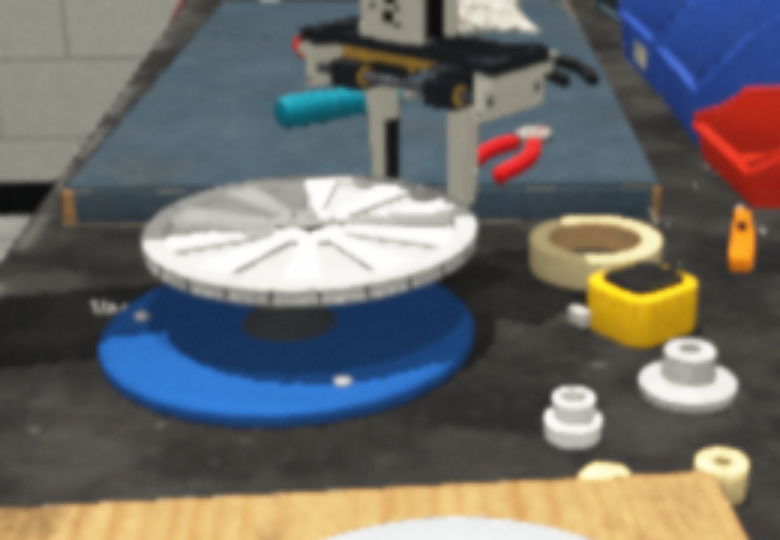

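The fingertips touch the rim at about (380-460, 190) in the crop. The disc has moved about 7 mm and is still flat, and the force is light, so I'll continue.

{"api": "apply_moves", "payload": {"steps": [-0.05,0,0,0,0,0,65,-0.05,0,0,0,0,0,65,-0.05,0,0,0,0,0,65,-0.05,0,0,0,0,0,65,-0.05,0,0,0,0,0,65,-0.05,0,0,0,0,0,65,-0.05,0,0,0,0,0,65,-0.05,0,0,0,0,0,65,-0.05,0,0,0,0,0,65,-0.05,0,0,0,0,0,65,-0.05,0,0,0,0,0,65,0,0,0,0,0,0,65]}}

```text
t: 7.83
tool_pos: [0.6382, 0.133, 0.0636]
orientation: [2.884, 1.246, -0.0]
force: [1.1, 0.9, -0.7]
opening: 0.0604
gripper_force: 0.9
```

```bash
python3 -c "
from h import *
d,f=measure(d0=(.56,.05));print(d,f,d[0]-f[0])
print(to((.5515,.042),.064))"
```

```text
(array([0.556681 , 0.0459342]), np.int64(179), np.float64(0.0008473739668937003)) (array([0.55069787, 0.04260604]), np.int64(156), np.float64(0.0011434275654266493)) [0.00598314 0.00332817]
t 7.8833 pos [0.6382 0.1331 0.0635] F [-0.22 -0.24  0.1 ] open 0.060686138841139256
xdir 46.7561987898464 zdir [-4.e-04 -3.e-04 -1.e+00]
[-4.19163289 -0.02470849 -0.01499844]
```

{"api": "apply_moves", "payload": {"steps": [-0.04,0,0,0,0,0,65,-0.04,0,0,0,0,0,65,-0.04,0,0,0,0,0,65,-0.04,0,0,0,0,0,65,-0.03,0,0,0,0,0,65,-0.02,0,0,0,0,0,65,0,0,0,0,0,0,65,0,0,0,0,0,0,65]}}

```text
t: 8.55
tool_pos: [0.634, 0.1287, 0.0635]
orientation: [2.884, 1.247, -0.0]
force: [1.0, 1.6, -0.1]
opening: 0.0603
gripper_force: 1.1
```

{"api": "apply_moves", "payload": {"steps": [0.05,0,0,0,0,0,65,0.1,0,0,0,0,0,65,0.2,0,0,0,0,0,65,0.5,0,0,0,0,0,65,0.8,0,0,0,0,0,65,0,0,-0.8,0,0,0,65,0,0,-0.9,0,0,0,65,0.9,0,-0.9,0,0,0,65,0.9,0,-0.9,0,0,0,65,0.9,0,0,0,0,0,65,0,0,0,0,0,0,65,0,0,0,0,0,0,65]}}

```text
t: 9.55
tool_pos: [0.7238, 0.2251, 0.1676]
orientation: [-2.883, -1.249, 0.001]
force: [-0.7, -0.9, -0.7]
opening: 0.0607
gripper_force: 0.0
```

```bash
python3 -c "
from h import *
d,f=measure(d0=(.55,.042),pic='pics/top3.png');print(d,f,d[0]-f[0])
print(to((.5515,.042),.064))
im=cv2.imread('pics/top3.png')[160:330,150:340]
cv2.imwrite('pics/top3c.png',cv2.resize(im,None,fx=3,fy=3))
cv2.imwrite('pics/side3.png',cv2.resize(eyes.read_camera('side')[100:280,100:360,::-1],None,fx=3,fy=3))"
```

```text
(array([0.55268895, 0.04120035]), np.int64(302), np.float64(0.0007934471160690415)) (array([0.55335956, 0.04631327]), np.int64(248), np.float64(0.0018788945407465863)) [-0.00067061 -0.00511291]
t 9.6 pos [0.7231 0.2241 0.1671] F [0.42 0.4  0.3 ] open 0.060496753779200524
xdir 46.80500731471332 zdir [-1.8e-03 -8.0e-04 -1.0e+00]
[-8.33584524 -0.01227478  3.4528711 ]
```

View pics/top3c.png

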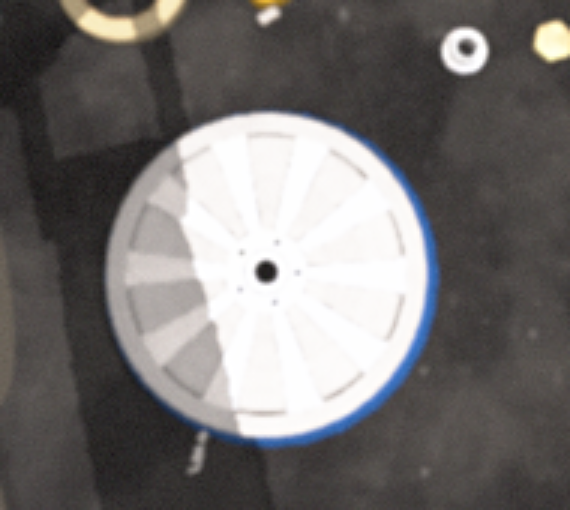

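View pics/side3.png

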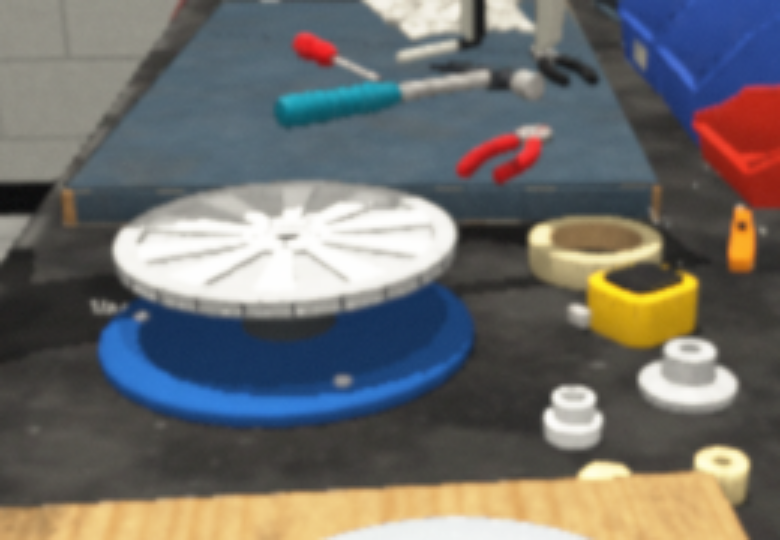

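The disc is flat, with blue showing right and below from parallax (the camera is not directly overhead). In the side view the disc (113–459) and foot (99–474) share the same centre column, 286. I'll re-fit the foot using only its true outer edge points.

```bash
python3 - <<'E'
from h import *
def foot(fn,dc):
    im=cv2.imread(fn);h=cv2.cvtColor(im,cv2.COLOR_BGR2HSV)
    b=(h[...,0]>95)&(h[...,0]<130)&(h[...,1]>120)&(h[...,2]>60)
    roi=np.zeros(b.shape,bool);roi[165:335,155:325]=1
    e=edges(b&roi)
    P=np.array([pix2w("top",p,.079)[:2] for p in e]);o=np.linalg.norm(P-dc,axis=1)>.1145+.006
    e=e[o];a=np.array([pix2w("top",p,.013)[:2] for p in e])-[.5515,.042]
    ang=np.degrees(np.arctan2(a[:,1],a[:,0])).round(-1);print(fn,o.sum(),np.unique(ang))
    r=[fitc("top",e+s,.013,.130,(.5515,.042)) for s in (0,)]
    # free radius
    Q=a+[.5515,.042];s=least_squares(lambda p:np.linalg.norm(Q-p[:2],axis=1)-p[2],[.5515,.042,.13],loss='soft_l1',f_scale=.001).x
    print(r,"free",s)
foot("pics/top0.png",(.5724,.0643));foot("pics/top1.png",(.5726,.0638));foot("pics/top3.png",(.5527,.0412))
d,f=measure(d0=(.55,.042));print(d[0])
for c in ("top","side"):
    eyes.read_camera(c)
    for r in eyes.place_of(c,"disc")[:1]+eyes.place_of(c,"stand_pad")[:1]: print(c,r,pix2w(c,r["xy"],.066))
# side view: foot bottom-edge fit at z=0 lower arc, disc upper edge
im=eyes.read_camera("side");h=cv2.cvtColor(im,cv2.COLOR_RGB2HSV)
b=(h[...,0]>95)&(h[...,0]<130)&(h[...,1]>120);roi=np.zeros(b.shape,bool);roi[185:245,125:265]=1
e=edges(b&roi);e=np.array([p for p in e if p[1]>222])
print("side foot",fitc("side",e,.0,.130,(.5515,.042)))
w=(h[...,1]<60)&(h[...,2]>125);roi[:]=0;roi[150:215,130:260]=1
e=edges(w&roi)
lo=np.array([p for p in e if p[1]>185]);up=np.array([p for p in e if p[1]<182])
print("side disc lower",fitc("side",lo,.066,.1145,(.5515,.042)),"upper",fitc("side",up,.079,.1145,(.5515,.042)))
E
```

```text
pics/top0.png 184 [-180. -170. -160. -150. -140. -130. -120. -110. -100.  -90.  -80.  -70.
  -60.  -50.  -40.  140.  150.  160.  170.  180.]
[(array([0.5515029 , 0.04200035]), np.int64(166), np.float64(0.001020836886718404))] free [0.5499113  0.04008328 0.12790865]
pics/top1.png 187 [-180. -170. -160. -150. -140. -130. -120. -110. -100.  -90.  -80.  -70.
  -60.  -50.  -40.  130.  140.  150.  160.  170.  180.]
[(array([0.55155102, 0.04208384]), np.int64(168), np.float64(0.0010488174538106506))] free [0.54995902 0.04011191 0.12786198]
pics/top3.png 118 [-180. -170. -160. -150. -140. -130. -120. -110. -100.  -90.  -80.  -70.
  -60.  -50.  160.  170.  180.]
[(array([0.55134717, 0.04193226]), np.int64(118), np.float64(0.0006906064874753665))] free [0.55027444 0.04057612 0.12858124]
[0.55266941 0.04116285]
top {'xy': [234.8, 248.4], 'conf': 0.64} [0.55609884 0.0501319  0.066     ]
side {'xy': [195.9, 181.4], 'conf': 0.96} [0.5515016  0.04996563 0.066     ]
side foot (array([0.54946226, 0.04279921]), np.int64(121), np.float64(0.00118606506093913))
side disc lower (array([0.55108293, 0.04684914]), np.int64(107), np.float64(0.0016128387719790262)) upper (array([0.5524072 , 0.03642611]), np.int64(121), np.float64(0.001941965099396222))
```

Two cameras put the disc within about 2 mm of the stand axis, which is as fine as the calibration. The disc is flat and still, and the arm is clear of it, so I'll hand in.

```bash
python3 -c "
from h import *
print(robot.close_job())"
```

```text
the job is handed in; nothing more can be done
None
```

The hub plate was nudged from about 31 mm off to within about 2 mm of the stand's centre, using light fingertip pushes on its rim; it lies flat and still, the other things on the bench were not touched, and the job is handed in.

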